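# Slide the ware board under the drying hood and switch on

### The job

Slide the ware board with the clay cup standing on it into the drying hood, pushed fully home against the red stop with its blue grip at the open mouth, keeping the cup upright where it stands. Then throw the red heater switch on top of the hood all the way over, away from the mouth. Leave the jar, the bottle and the tan brick where they are.

Things in the scene. Friction and masses are not known exactly. Their poses are not given: they have to be found in the camera images.
- board: loose plywood ware board, 150 (x) x 120 (y) x 18 mm thick, lying on the table, about 0.35 kg. Origin: centre of its underside; its +x end goes first into the hood. On its -x end stands a blue upright grip fin, 40 long (x, from -75 to -35 mm) x 12 thick (y, on the centre line), from 18 to 76 mm above the table
- board_grip (a point): point to pinch on the blue fin: board frame (-57, 0, 52) mm, i.e. 52 mm above the table; pinch across the board's y (12 mm)
- board_seat (a point): where the cup stands on the board's top: board frame (28, 0, 18) mm
- cup: loose terracotta cup, 80 mm rim diameter, 85 mm high, about 0.18 kg, standing on the board within about 5 mm of board_seat. Origin: centre of its underside; +z up
- hood: drying hood fixed to the table; open sides. +x points inward from its mouth to the stop; origin on the table where the board's origin is when home. Guide rails 22 mm high, inner faces at y = +-66 mm, x = -75 to 90 mm; red stop 30 mm high, face at x = 75 mm. Posts, radius 7 mm, at x = -20 and 80, y = +-83 mm
- hood_home (a point): same point and axes as hood: where the board's origin belongs
- hood_mouth (a point): centre of the entry, on the table: hood frame (-110, 0, 0) mm. Flares widen the guide from 132 mm apart at x = -75 to about 158 mm at x = -110 mm
- hood_lip (a point): middle of the grey canopy's front lower edge: hood frame (-62, 0, 140) mm. Canopy: x = -62 to 89 mm, y = +-91 mm, underside 140 mm and top 176 mm above the table. With the board home its fin lies at this lip, so the tool must lean back out of the mouth by some 35 to 45 degrees (fingers pointing inward and down)
- heater_switch (a joint): red toggle lever on a black block on top of the canopy, hinged about the hood's y: 0 rad = off, leaning 0.5 rad towards the mouth; 1.0 rad = on, leaning 0.5 rad inward. It stays where it is left
- heater_switch_tip (a point): tip of the red toggle lever
- jar: bystander: glass glaze jar with white cap, 70 mm diameter, 90 mm high; origin centre of its underside
- flask: bystander: clear plastic bottle with green cap, 64 mm diameter, 150 mm high; origin centre of its underside
- brick: bystander: tan fire-brick slab 120 x 75 x 35 mm; origin centre of its underside
Things that resemble listed ones, but are neither listed nor needed, are in the scene too. There is more than one size of the board; the one meant has the size given above. Of the things shaped like the cup, the terracotta one is meant.

How it is judged (in metres and radians):
On the way, in this order (a step that is already met when the one before it is completed fails the run):
1. the board is fully home in the hood with the cup standing on it (x of board in the frame of hood_home between -0.008 and 0.008 m and y of board in the frame of hood_home between -0.01 and 0.01 m and x of board_grip in the frame of hood_home below -0.03 m and angle between the x axis of board and the x axis of hood_home, either way round below 0.12 rad and height (world z) of board below 0.006 m and angle between cup's own z axis and vertical below 0.15 rad and distance between cup and board_seat below 0.025 m), for 0.2 s.
2. the heater switch is thrown on (value of joint heater_switch above 0.85 rad), for 0.2 s.
At the end, for the whole second after the job is handed in: The board lies flat on the table in the hood within 8 mm of home along the rails and 10 mm across, turned less than 0.12 rad, its blue fin at the mouth; the cup stands on it, tilted under 0.15 rad and within 25 mm of board_seat; the switch reads above 0.85 rad; board and cup are at rest (all of step 1 and value of joint heater_switch above 0.85 rad and linear speed of each of board, cup below 0.02 m/s); the robot touches nothing.
It fails at once if the cup is tipped (more than 0.5 rad) (angle between cup's own z axis and vertical above 0.5 rad).
It fails at once if the jar is moved more than 30 mm (distance of jar from where it was at the start of the episode above 0.03 m).
It fails at once if the flask is moved more than 30 mm (distance of flask from where it was at the start of the episode above 0.03 m).
It fails at once if the brick is moved more than 30 mm (distance of brick from where it was at the start of the episode above 0.03 m).
It also fails if it takes over 48 s, if anything falls off the work surface, if the arm or the gripper's body presses on something with over 40 N, if the wrist force passes 120 N, or if a joint passes its speed limit or range.

### The arm

A 6-joint arm with a two-finger parallel gripper is mounted at the origin on the work surface. World frame = base frame: x ahead of the robot, y to its left, z up, the work surface at z = 0. Lengths are in mm, angles in rad, forces in N, time in s.
With the tool pointing down it reaches from about 275 to 1000 mm from the base axis. Payload 8.4 kg.
Tool frame: the origin (TCP) lies at the very end of the fingers, on their centre line; the grasp point (between the pads) lies 19 mm behind it; z points along the fingers, y is the direction in which the jaws open and shut (so a half turn about z gives the same grasp; the last joint's range is limited). The gripper opens to 85 mm and grips with 20 to 120 N. Pads are 22 mm wide; open, the fingers measure 114 mm over their backs; the gripper's body (76 mm by 85 mm) begins 54 mm behind the grasp point. The pads swing forward as they close: fully open they stand 13 mm farther back than shut.
Start: joints at [-1.269, 0.353, 1.633, -0, 1.155, -0.002], TCP at [186.966, -596.382, 231.281] pointing down, gripper open.
Joint ranges: [-2.63, 2.63], [-0.92, 2.1], [0.06, 2.66], [-1.3, 4.44], [0, 2.69], [-3.02, 3.02]. Speed limits (rad/s): [2.22, 2.22, 2.79, 3.14, 3.14, 3.14].

### API

Orientations are given as [roll, pitch, yaw] about the fixed x, y, z axes, in that order (R = Rz(yaw) Ry(pitch) Rx(roll)).
In Python, from rig import sense, grab_frame, get_calibration, sign_off, boxes_of, trace gives the robot as it stands.
- The arm moves only by the tool servo_tool, never from a script. Its argument "rows" is a list of rows, each a list of 3 entries, a list of its own where there are three numbers: the finger opening in mm, from 0 to 85.4, then the shift along the tool's x, y, z in mm, then the turn, a rotation vector about the tool's x, y, z in degrees. A call has 1 to 8 rows; each row shifts and turns the commanded pose from where the row before left it, along the tool's axes as they then stand; what a row does not reach is not made up. A row lasts 1/8 s, in which the tool goes at most 62.5 mm and 10.7 degrees, less where a joint would pass 70% of its speed; a pose out of reach is approached as far as the arm can. A call is refused whole if a number of a shift passes 62.5 or a number of a turn 10.7, either way. A call with a gripper value outside its range is refused whole. The fingers move at their own pace and stop on an object; "force" is the grip in N (left out, the last holds). Time passes only in rows, so rows that do not move let the fingers close. It gives the time, the measured TCP pose, the force and the opening at its end, in the units of the state.
- sense(): the state, without advancing time (a new reading comes with each control period).
- grab_frame(name): name is "side" or "top"; returns the picture (400x640x3 uint8, blue, green, red); there is no depth.
- get_calibration(name): a dict with "intrinsics" (3x3 intrinsics, pixels), "k1" (the pictures are not rectified: a ray, as slopes to the right and down, at radius r is drawn at 1 + k1 r^2 times it, then the intrinsics apply), "world_to_cam" (4x4, takes a point from world to camera coordinates). Camera axes: x right, y down, z forward; pixel columns grow to the right and rows downward; lengths in mm; the calibration is good to about 2 mm. A picture is of the moment at which its call begins. get_calibration takes no time and is no camera call.
- sign_off(): hands the job in, once; it reports no verdict.
Trained networks look in the newest picture that a camera, given by its name, has taken for a name from the list of things; names that differ only in an ending like _2 or _b are one class to them, and where a whole thing is asked for, a point or a joint stands for the part that bears it (a point fixed in the world has none). Each returns a list of dicts, best first, with "conf" (0 to 1); they miss things now and then, are a little off and sometimes report something else, mostly with a low value. They report only what shows in the picture. A call takes as long as a camera call. They do not tell look-alikes from the thing itself.
- boxes_of(camera, thing): "centre" ([x, y, z] in mm, in the coordinates of the camera as it stood for that picture, good to about 4 mm: the middle of the surface that is visible of it).
- trace(camera, thing): "mask" (400x640 bool, what is visible of it).
The state is a dict: "clock": time; "qpos": joint angles; "qvel": joint speeds; "joint_efforts": joint torques, N m; "eef_pos": TCP position; "tcp_rot": TCP orientation; "contact_force": force on the tool from outside, world axes, zero at the start; "wrist_torque": the same for the moment, N m; "opening": opening from 0.0 (shut) to 1.0 (fully open).
Only numpy, scipy, OpenCV 4.12 (cv2) and the standard library are available. Lean on these libraries where they do the work, as an engineer would, in place of code of your own. Each camera call takes 0.05 s, during which the arm holds its last target. There are 200 camera calls.

## Working session

There is one attempt and no reset: what is moved stays moved. The work goes in short steps, Python scripts to look and compute and a tool call to move; the robot and the scene stay as the last step left them, time stands still between calls to the robot, and variables do not carry over. Pictures are saved under pics/ and viewed, about 8 in all and at most 12, crops included, and the job is handed in when it is done.

Besides the shell and the picture viewer there is one more tool, called after "Emit:" by a JSON object that holds its "method" and its "body". servo_tool: Moves the arm, as the interface text tells. Its arguments: {"type":"object","properties":{"rows":{"type":"array","items":{"type":"array"}},"force":{"type":"number"}},"required":["rows"]}

```bash
mkdir -p pics; ls; cat > h.py <<'E'
import numpy as np, cv2
from rig import *
def snap(c,n):
    im=grab_frame(c); cv2.imwrite(f'pics/{n}.png',im); return im
def ray(c,uv):
    k=get_calibration(c); K=np.array(k['intrinsics']); T=np.array(k['world_to_cam'])
    d=cv2.undistortPoints(np.array(uv,float).reshape(-1,1,2),K,np.array([k['k1'],0,0,0.]),criteria=(3,50,1e-9)).reshape(-1,2)
    d=np.c_[d,np.ones(len(d))]@T[:3,:3]; o=-T[:3,:3].T@T[:3,3]; return o,d
def atz(c,uv,z):
    o,d=ray(c,uv); return o+d*((z-o[2])/d[:,2])[:,None]
def w(c,p):
    T=np.array(get_calibration(c)['world_to_cam']); return T[:3,:3].T@(np.array(p)-T[:3,3])
def proj(c,P):
    k=get_calibration(c); K=np.array(k['intrinsics']); T=np.array(k['world_to_cam'])
    return cv2.projectPoints(np.array(P,float).reshape(-1,1,3),cv2.Rodrigues(T[:3,:3])[0],T[:3,3],K,np.array([k['k1'],0,0,0.]))[0].reshape(-1,2)
E
python3 - <<'E'
from h import *
np.set_printoptions(precision=1,suppress=True)
for c in('top','side'):
    snap(c,c+'0'); k=get_calibration(c);print(c,k['intrinsics'],k['k1'],w(c,[0,0,0]))
    for t in('board','board_grip','cup','hood','heater_switch','jar','flask','brick'):
        for b in boxes_of(c,t)[:4]: print(t,round(b['conf'],2),w(c,b['centre']))
print(sense())
E
```

```text
pics
top [[474.4   0.  321.3]
 [  0.  474.4 204.7]
 [  0.    0.    1. ]] 0.03866768474739465 [ 420.6   -7.6 1562.2]
board 0.88 [ 232.6 -353.9   22.9]
board 0.65 [ 498.5 -243.9   18.8]
board_grip 0.71 [ 496.7 -241.5   21.8]
board_grip 0.68 [ 229.8 -349.7   25.5]
board_grip 0.61 [ 652.3 -446.8   15.6]
board_grip 0.29 [652.8 103.1 176.4]
cup 0.97 [ 548.4 -242.3   43. ]
cup 0.64 [ 451.6 -426.4   41.7]
hood 0.82 [651.1 103.8 174.4]
heater_switch 0.57 [608.   97.6 284.6]
jar 0.9 [ 751.  -151.1   85.7]
flask 0.62 [448.  308.1  99.7]
brick 0.64 [594.5 372.4  37.7]
side [[419.4   0.  322.8]
 [  0.  419.4 192.5]
 [  0.    0.    1. ]] -0.016509521458362774 [ 452.5  895.7 1260.2]
board 0.93 [ 655.9 -438.4    9.1]
board 0.85 [ 497.3 -225.8   21.8]
board 0.55 [ 233.4 -345.6   19.7]
board_grip 0.79 [ 235.4 -344.2   28.3]
board_grip 0.58 [ 494.5 -227.6   21.1]
cup 0.87 [ 455.3 -391.4   59.7]
cup 0.56 [ 545.3 -215.2   73.5]
hood 0.72 [642.5 132.8 173.3]
heater_switch 0.66 [614.  116.2 269.8]
jar 0.78 [ 754.1 -134.1   68.2]
flask 0.95 [450.1 339.1  94.6]
brick 0.65 [589.7 381.5  33.5]
{'clock': 0.9, 'qpos': array([-1.3,  0.4,  1.6,  0. ,  1.2, -0. ]), 'qvel': array([ 0.,  0.,  0.,  0.,  0., -0.]), 'joint_efforts': array([ -0. , -60.5, -34.2,   0. ,   0. ,  -0. ]), 'eef_pos': array([ 186.9, -596.4,  231.3]), 'tcp_rot': array([ 3.1, -0. ,  0.3]), 'contact_force': array([-0.7,  0. , -0.1]), 'wrist_torque': array([-0.1,  0. , -0. ]), 'opening': 0.9992628648554224}
```

View pics/top0.png

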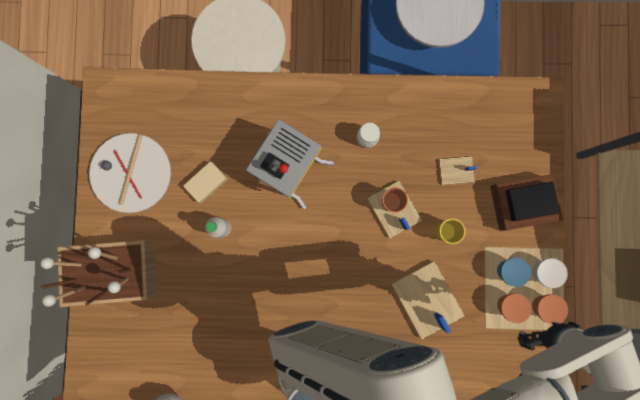

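View pics/side0.png

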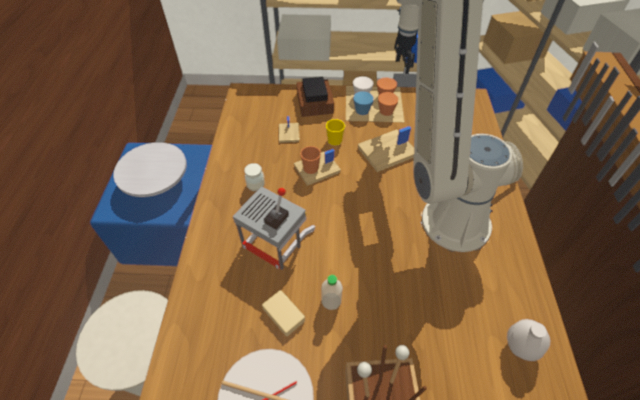

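The pictures show the board with the terracotta cup at top-image (395,209), its fin at (405,223). The hood is at (285,158), with its mouth facing lower right (flares at (325,162) and (299,200)) and the red tip at (284,169). Next I'll look closer and fit.

```bash
python3 - <<'E'
from h import *
np.set_printoptions(precision=1,suppress=True)
im=cv2.imread('pics/top0.png'); c=cv2.resize(im[110:245,230:430],None,fx=4,fy=4,interpolation=cv2.INTER_CUBIC); cv2.imwrite('pics/c1.png',c)
im=cv2.imread('pics/side0.png'); c=cv2.resize(im[120:270,200:400],None,fx=4,fy=4,interpolation=cv2.INTER_CUBIC); cv2.imwrite('pics/c2.png',c)
E
```

```text
(no output)
```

View pics/c1.png

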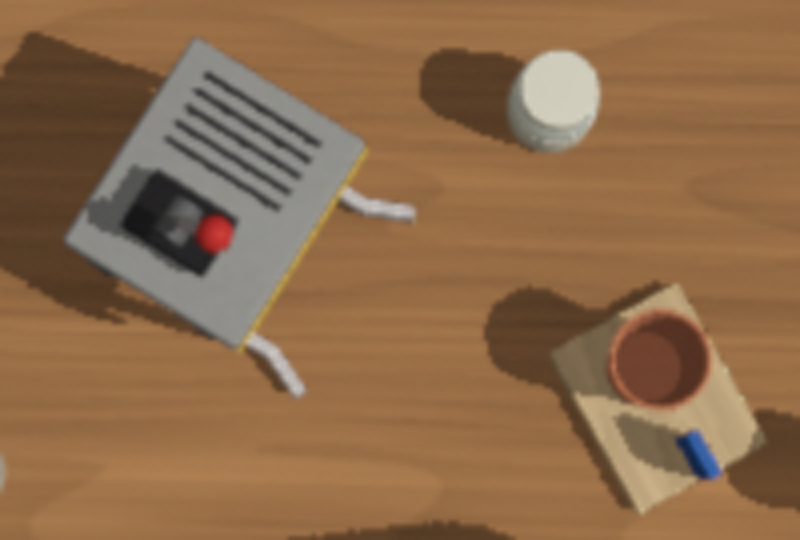

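View pics/c2.png

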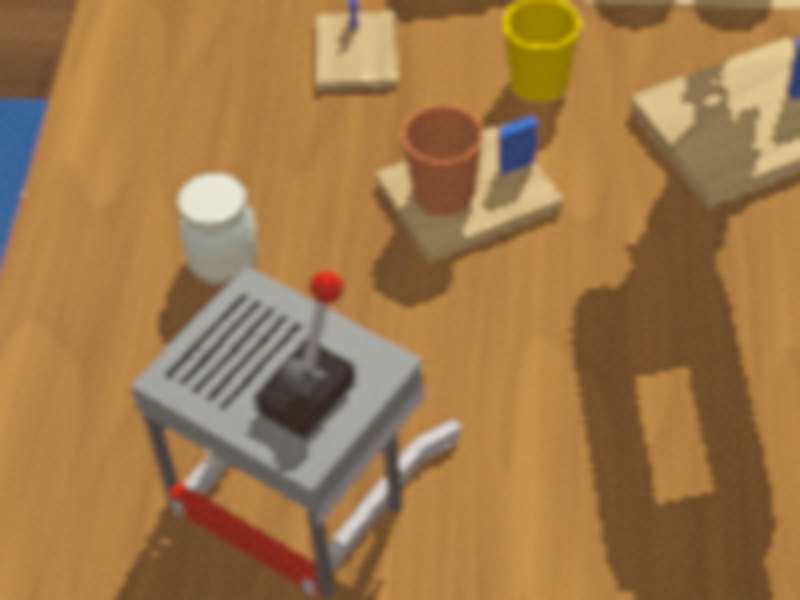

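The crops show clear corners for the board and canopy. In c1 the board corners are (680,285), (553,352), (642,514), (765,440), and the canopy corners are (197,38), (368,150), (240,350), (66,240). The red ball is at (215,233) in c1 and (326,287) in c2.

```bash
cat >> h.py <<'E'
def fit(c,uv,z,loc):
    P=atz(c,uv,z)[:,:2]; L=np.array(loc,float); a=P-P.mean(0); b=L-L.mean(0)
    th=np.arctan2((b[:,0]*a[:,1]-b[:,1]*a[:,0]).sum(),(b*a).sum()); R=np.array([[np.cos(th),-np.sin(th)],[np.sin(th),np.cos(th)]])
    t=P.mean(0)-R@L.mean(0); return t,th,P-(L@R.T+t)
E
python3 - <<'E'
from h import *
np.set_printoptions(precision=3,suppress=True)
f=lambda p,o:np.array(p,float)/4-.375+np.array(o)
T=(230,110);S=(200,120)
# board: far end (+x) is at upper-left of fin
bt=f([(680,285),(553,352),(642,514),(765,440)],T)
print('board',fit('top',bt,18,[(75,-60),(75,60),(-75,60),(-75,-60)]))
ht=f([(66,240),(197,38),(368,150),(240,350)],T)
for nm,c,uv in(('t','top',ht),('s','side',f([(312,500),(135,388),(247,268),(422,362)],S))):
    o=[(89,91),(89,-91),(-62,-91),(-62,91)]
    print('hood',nm,fit(c,uv,176,o))
bs=f([(378,180),(432,248),(562,200)],S)
print('board s',fit('side',bs,18,[(75,-60),(75,60),(-75,60)]))
print('fin top',atz('top',f([(699,452)],T),76))
# cup rim z=103
print('cup',atz('top',f([(660,359)],T),103), atz('side',f([(442,137)],S),103))
# ball
o1,d1=ray('top',f([(215,233)],T));o2,d2=ray('side',f([(326,287)],S))
A=np.c_[d1[0],-d2[0]];s=np.linalg.lstsq(A,o2-o1,rcond=None)[0];print('ball',o1+d1[0]*s[0],o2+d2[0]*s[1])
E
```

```text
Traceback (most recent call last):
  File "h.py", line 17, in fit
    P=atz(c,uv,z)[:,:2]; L=np.array(loc,float); a=P-P.mean(0); b=L-L.mean(0)
      ~~~^^^^^^^^
  File "h.py", line 10, in atz
    o,d=ray(c,uv); return o+d*((z-o[2])/d[:,2])[:,None]
        ~~~^^^^^^
  File "h.py", line 7, in ray
    d=cv2.undistortPoints(np.array(uv,float).reshape(-1,1,2),K,np.array([k['k1'],0,0,0.]),criteria=(3,50,1e-9)).reshape(-1,2)
      ~~~~~~~~~~~~~~~~~~~^^^^^^^^^^^^^^^^^^^^^^^^^^^^^^^^^^^^^^^^^^^^^^^^^^^^^^^^^^^^^^^^^^^^^^^^^^^^^^^^^^^^^^
cv2.error: OpenCV(4.12.0) :-1: error: (-5:Bad argument) in function 'undistortPoints'
> Overload resolution failed:
>  - undistortPoints() got an unexpected keyword argument 'criteria'
>  - undistortPoints() got an unexpected keyword argument 'criteria'
```

```bash
sed -i 's/,criteria=(3,50,1e-9)//' h.py
cat > m.py <<'E'
from h import *
np.set_printoptions(precision=3,suppress=True)
f=lambda p,o:np.array(p,float)/4-.375+np.array(o)
T=(230,110);S=(200,120)
bt=f([(680,285),(553,352),(642,514),(765,440)],T)
print('board',fit('top',bt,18,[(75,-60),(75,60),(-75,60),(-75,-60)]))
ht=f([(66,240),(197,38),(368,150),(240,350)],T)
for nm,c,uv in(('t','top',ht),('s','side',f([(312,500),(135,388),(247,268),(422,362)],S))):
    print('hood',nm,fit(c,uv,176,[(89,91),(89,-91),(-62,-91),(-62,91)]))
bs=f([(378,180),(432,248),(562,200)],S)
print('board s',fit('side',bs,18,[(75,-60),(75,60),(-75,60)]))
print('fin top',atz('top',f([(699,452)],T),76))
print('cup',atz('top',f([(660,359)],T),103), atz('side',f([(442,137)],S),103))
o1,d1=ray('top',f([(215,233)],T));o2,d2=ray('side',f([(326,287)],S))
A=np.c_[d1[0],-d2[0]];s=np.linalg.lstsq(A,o2-o1,rcond=None)[0];print('ball',o1+d1[0]*s[0],o2+d2[0]*s[1])
E
python3 m.py
```

```text
board (array([ 519.491, -245.96 ]), np.float64(0.5220477324077629), array([[-2.42 , -0.758],
       [ 0.165, -1.866],
       [-0.088, -1.152],
       [ 2.343,  3.775]]))
hood t (array([645.29 ,  94.179]), np.float64(1.0243125028435742), array([[ 1.922, -1.17 ],
       [-0.833,  1.339],
       [-3.2  ,  1.931],
       [ 2.111, -2.101]]))
hood s (array([645.953, 103.872]), np.float64(1.0305556088621683), array([[ 0.233,  2.198],
       [-4.312, -1.985],
       [ 0.668,  0.681],
       [ 3.41 , -0.894]]))
board s (array([ 518.779, -239.522]), np.float64(0.5524035732760081), array([[-2.869,  6.203],
       [ 0.291, -8.556],
       [ 2.578,  2.353]]))
fin top [[ 473.711 -268.016   76.   ]]
cup [[ 543.752 -232.598  103.   ]] [[ 543.739 -225.217  103.   ]]
ball [609.448  99.177 271.347] [609.249  99.174 271.318]
```

```bash
cat >> h.py <<'E'
from scipy.spatial.transform import Rotation as Ro, Slerp
def plan(p,rpy,n,op):
    s=sense(); p0=s['eef_pos']; R0=Ro.from_euler('xyz',s['tcp_rot']); R1=Ro.from_euler('xyz',rpy)
    sl=Slerp([0,1],Ro.concatenate([R0,R1])); q=p0; Rq=R0; out=[]
    for i in range(1,n+1):
        u=i/n; pn=p0+(np.array(p)-p0)*u; Rn=sl(u)
        out.append([op,[round(float(v),1) for v in Rq.inv().apply(pn-q)],[round(float(v),2) for v in (Rq.inv()*Rn).as_rotvec(degrees=True)]]); q,Rq=pn,Rn
    print('at',np.round(p0,1),np.round(s['tcp_rot'],3),'turn',np.degrees((R0.inv()*R1).magnitude()))
    for r in out: print(r)
def tcp(b,yaw,lean,l):
    c,s_=np.cos(yaw),np.sin(yaw); return np.array([b[0]+c*l[0]-s_*l[1],b[1]+s_*l[0]+c*l[1],l[2]]),[np.pi,-lean,yaw]
E
python3 - <<'E'
from h import *
B=(519,-243);y=.53;L=np.radians(43)
g=np.array([-57,0,52]); z=np.array([np.sin(L),0,-np.cos(L)])
p,r=tcp(B,y,L,g+z*19-z*120); print(p,r); plan(p,r,8,85)
E
```

```text
[ 410.38826326 -306.63746432  125.86672386] [3.141592653589793, np.float64(-0.7504915783575618), 0.53]
at [ 186.9 -596.4  231.3] [ 3.142 -0.     0.304] turn 44.820618268351765
[85, [37.5, -26.2, 13.2], [0.61, 5.35, -1.54]]
[85, [36.8, -25.0, 16.9], [0.61, 5.35, -1.54]]
[85, [35.7, -23.9, 20.6], [0.61, 5.35, -1.54]]
[85, [34.2, -22.7, 24.1], [0.61, 5.35, -1.54]]
[85, [32.4, -21.5, 27.4], [0.61, 5.35, -1.54]]
[85, [30.3, -20.4, 30.6], [0.61, 5.35, -1.54]]
[85, [27.8, -19.2, 33.5], [0.61, 5.35, -1.54]]
[85, [25.0, -18.2, 36.2], [0.61, 5.35, -1.54]]
```

Emit:
{"method": "servo_tool", "body": {"rows": [[50, [37.5, -26.2, 13.2], [0.6, 5.35, -1.5]], [50, [36.8, -25, 16.9], [0.6, 5.35, -1.5]], [50, [35.7, -23.9, 20.6], [0.6, 5.35, -1.5]], [50, [34.2, -22.7, 24.1], [0.6, 5.35, -1.5]], [50, [32.4, -21.5, 27.4], [0.6, 5.35, -1.5]], [50, [30.3, -20.4, 30.6], [0.6, 5.35, -1.5]], [50, [27.8, -19.2, 33.5], [0.6, 5.35, -1.5]], [50, [25, -18.2, 36.2], [0.6, 5.35, -1.5]]]}}

```text
clock: 1.9
eef_pos: [412.0, -306.6, 125.8]
tcp_rot: [3.141, -0.753, 0.525]
contact_force: [0.1, 0.4, -0.8]
opening: 0.586
```

Emit:
{"method": "servo_tool", "body": {"rows": [[50, [0, 0, 0], [0, 0, 0]], [50, [0, 0, 0], [0, 0, 0]]]}}

```text
clock: 2.15
eef_pos: [411.3, -308.0, 125.9]
tcp_rot: [-3.141, -0.749, 0.524]
contact_force: [0.3, 0.4, 0.9]
opening: 0.584
```

```bash
python3 - <<'E'
from h import *
np.set_printoptions(precision=3,suppress=True)
s=sense();print(s['clock'],s['qpos'],s['eef_pos'],s['tcp_rot'],s['opening'])
t=snap('top','t1');q=snap('side','s1')
R=Ro.from_euler('xyz',s['tcp_rot'])
for c,n,im in(('top','t',t),('side','s',q)):
    u=proj(c,[s['eef_pos'],s['eef_pos']+R.apply([0,32,0]),s['eef_pos']-R.apply([0,32,0])]);print(c,u)
    o=np.clip((u[0]-[40,50]).astype(int),0,None);x,y=o
    cr=cv2.resize(im[y:y+75,x:x+100],None,fx=4,fy=4,interpolation=cv2.INTER_CUBIC);print(o)
    for v in u: cv2.drawMarker(cr,tuple(((v-o+.375)*4).astype(int)),(0,255,0),0,12,1)
    cv2.imwrite(f'pics/z{n}.png',cr)
cv2.imwrite('pics/z.png',np.hstack([cv2.imread('pics/zt.png'),cv2.imread('pics/zs.png')]))
E
```

```text
2.15 [-1.116  0.422  2.096  0.969  0.968 -0.785] [ 411.251 -308.023  125.925] [-3.141 -0.749  0.524] 0.5843595653772371
top [[420.414 243.13 ]
 [429.669 238.016]
 [411.154 248.252]]
[380 193]
side [[345.107 135.497]
 [341.089 130.529]
 [349.214 140.575]]
[305  85]
```

View pics/z.png

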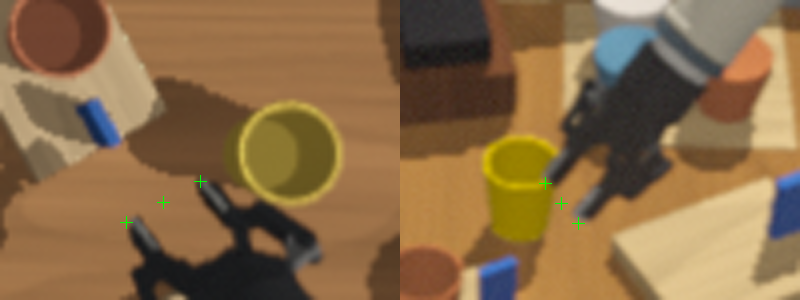

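In the left half of the overlay (top view) the fingertips are at (137,218) and (205,183), with the marks within about 2 px. The average of the two cameras is therefore good to a few mm. Now the approach.

```bash
python3 - <<'E'
from h import *
B=(518,-241);y=.53;L=np.radians(43)
g=np.array([-57,0,52]); z=np.array([np.sin(L),0,-np.cos(L)])
p,r=tcp(B,y,L,g+z*19); print(p,r); plan(p,r,8,50)
E
```

```text
[ 480.00022412 -263.26471517   38.10427967] [3.141592653589793, np.float64(-0.7504915783575618), 0.53]
at [ 411.3 -308.6  126.4] [ 3.14  -0.749  0.524] turn 0.38151160074411944
[50, [-0.0, -0.6, 15.1], [0.04, 0.01, -0.03]]
[50, [-0.0, -0.6, 15.1], [0.04, 0.01, -0.03]]
[50, [-0.0, -0.6, 15.1], [0.04, 0.01, -0.03]]
[50, [-0.0, -0.6, 15.1], [0.04, 0.01, -0.03]]
[50, [-0.0, -0.6, 15.1], [0.04, 0.01, -0.03]]
[50, [-0.0, -0.6, 15.1], [0.04, 0.01, -0.03]]
[50, [-0.0, -0.6, 15.1], [0.04, 0.01, -0.03]]
[50, [-0.0, -0.6, 15.1], [0.04, 0.01, -0.03]]
```

Emit:
{"method": "servo_tool", "body": {"rows": [[50, [0, -0.6, 15], [0, 0, 0]], [50, [0, -0.6, 15], [0, 0, 0]], [50, [0, -0.6, 15], [0, 0, 0]], [50, [0, -0.6, 15], [0, 0, 0]], [50, [0, -0.6, 15], [0, 0, 0]], [50, [0, -0.6, 15], [0, 0, 0]], [50, [0, -0.6, 15], [0, 0, 0]], [50, [0, -0.6, 15], [0, 0, 0]]]}}

```text
clock: 3.25
eef_pos: [480.2, -261.6, 37.2]
tcp_rot: [-3.14, -0.75, 0.523]
contact_force: [-0.4, -0.5, 0.3]
opening: 0.587
```

Emit:
{"method": "servo_tool", "body": {"rows": [[35, [0, 0, 0], [0, 0, 0]], [28, [0, 0, 0], [0, 0, 0]], [22, [0, 0, 0], [0, 0, 0]], [18, [0, 0, 0], [0, 0, 0]]], "force": 30}}

```text
clock: 3.75
eef_pos: [479.6, -262.6, 38.4]
tcp_rot: [-3.141, -0.75, 0.523]
contact_force: [0.1, -1.2, 0.5]
opening: 0.208
```

```bash
python3 - <<'E'
from h import *
s=sense();print(s['clock'],s['qpos'],s['eef_pos'],s['tcp_rot'],s['opening'],s['contact_force'])
t=snap('top','t2');q=snap('side','s2')
a=cv2.resize(t[165:255,360:460],None,fx=4,fy=4,interpolation=cv2.INTER_CUBIC)
b=cv2.resize(q[110:200,270:370],None,fx=4,fy=4,interpolation=cv2.INTER_CUBIC)
cv2.imwrite('pics/z2.png',np.hstack([a,b]))
E
```

```text
3.75 [-0.94290838  0.59774852  2.11939943  1.23503114  0.80130394 -0.96358699] [ 479.63410008 -262.58104032   38.38040189] [-3.14121196 -0.75028544  0.52320888] 0.20797389052811868 [ 0.07615571 -1.20799659  0.52681562]
```

View pics/z2.png

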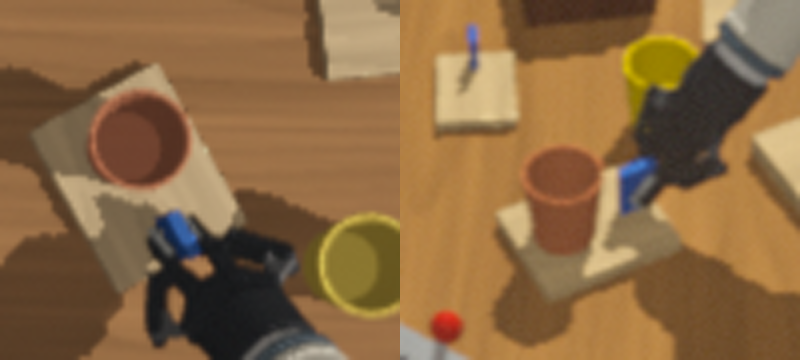

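The fin sits between the fingers at (178,235) in the left half, so I'll close on it.

Emit:
{"method": "servo_tool", "body": {"rows": [[14, [0, 0, 0], [0, 0, 0]], [10, [0, 0, 0], [0, 0, 0]], [5, [0, 0, 0], [0, 0, 0]], [0, [0, 0, 0], [0, 0, 0]], [0, [0, 0, 0], [0, 0, 0]]], "force": 50}}

```text
clock: 4.47
eef_pos: [480.0, -262.9, 38.4]
tcp_rot: [3.141, -0.75, 0.523]
contact_force: [-0.3, -5.4, 5.4]
opening: 0.132
```

```bash
cat > p1.py <<'E'
from h import *
import sys
# board target expressed as hood-frame x; assumes rigid grip with grasp offset (-57,0,52)
H=np.array([645.5+float(sys.argv[2]),98.5+float(sys.argv[3])]);y=1.027;L=np.radians(43);hx=float(sys.argv[1]);n=int(sys.argv[4])
B=H+hx*np.array([np.cos(y),np.sin(y)])
p,r=tcp(B,y,L,np.array([-57+19*np.sin(L),0,38.2])); print(B,p); plan(p,r,n,0)
s=sense();print(s['clock'],s['qpos'].round(2),s['contact_force'],s['opening'])
E
python3 p1.py -240 0 0 16
```

```text
[ 521.32677886 -106.88016251] [ 498.53994189 -144.5691605    38.2       ]
at [ 480.  -262.9   38.4] [ 3.141 -0.75   0.523] turn 28.866839549114164
[0, [3.4, -5.8, 3.2], [1.23, 0.0, -1.32]]
[0, [3.6, -5.7, 3.3], [1.23, 0.0, -1.32]]
[0, [3.7, -5.5, 3.5], [1.23, 0.0, -1.32]]
[0, [3.8, -5.4, 3.6], [1.23, 0.0, -1.32]]
[0, [3.9, -5.2, 3.7], [1.23, 0.0, -1.32]]
[0, [4.1, -5.0, 3.8], [1.23, 0.0, -1.32]]
[0, [4.2, -4.8, 3.9], [1.23, 0.0, -1.32]]
[0, [4.3, -4.7, 4.0], [1.23, 0.0, -1.32]]
[0, [4.4, -4.5, 4.1], [1.23, 0.0, -1.32]]
[0, [4.5, -4.3, 4.2], [1.23, 0.0, -1.32]]
[0, [4.6, -4.1, 4.3], [1.23, 0.0, -1.32]]
[0, [4.7, -3.9, 4.4], [1.23, 0.0, -1.32]]
[0, [4.8, -3.7, 4.5], [1.23, 0.0, -1.32]]
[0, [4.8, -3.5, 4.5], [1.23, 0.0, -1.32]]
[0, [4.9, -3.3, 4.6], [1.23, 0.0, -1.32]]
[0, [5.0, -3.1, 4.7], [1.23, 0.0, -1.32]]
4.475 [-0.94  0.6   2.12  1.24  0.8  -0.96] [-0.2709071  -5.42272828  5.35765445] 0.13210919987424702
```

Emit:
{"method": "servo_tool", "body": {"rows": [[0, [1.5, -3, 1.5], [0.5, 0, -0.5]], [0, [3.5, -5.7, 3.2], [1.23, 0, -1.32]], [0, [3.6, -5.6, 3.4], [1.23, 0, -1.32]], [0, [3.7, -5.5, 3.5], [1.23, 0, -1.32]], [0, [3.8, -5.4, 3.6], [1.23, 0, -1.32]], [0, [3.9, -5.2, 3.7], [1.23, 0, -1.32]], [0, [4.1, -5, 3.8], [1.23, 0, -1.32]], [0, [4.2, -4.8, 3.9], [1.23, 0, -1.32]]]}}

```text
clock: 5.48
eef_pos: [488.5, -207.6, 38.4]
tcp_rot: [3.141, -0.751, 0.757]
contact_force: [-0.3, -6.0, 5.7]
opening: 0.132
```

Emit:
{"method": "servo_tool", "body": {"rows": [[0, [4.3, -4.7, 4], [1.23, 0, -1.32]], [0, [4.4, -4.5, 4.1], [1.23, 0, -1.32]], [0, [4.5, -4.3, 4.2], [1.23, 0, -1.32]], [0, [4.6, -4.1, 4.3], [1.23, 0, -1.32]], [0, [4.7, -3.9, 4.4], [1.23, 0, -1.32]], [0, [4.8, -3.7, 4.5], [1.23, 0, -1.32]], [0, [3, -2, 3], [0.8, 0, -0.8]], [0, [0, 0, 0], [0, 0, 0]]]}}

```text
clock: 6.48
eef_pos: [496.0, -157.9, 38.4]
tcp_rot: [-3.141, -0.751, 0.965]
contact_force: [4.7, -2.8, 5.2]
opening: 0.132
```

```bash
python3 p1.py -240 0 0 3; python3 - <<'E'
from h import *
t=snap('top','t3');q=snap('side','s3')
a=cv2.resize(t[110:240,250:450],None,fx=4,fy=4,interpolation=cv2.INTER_CUBIC)
cv2.imwrite('pics/z3.png',a)
E
```

```text
[ 521.32677886 -106.88016251] [ 498.53994189 -144.5691605    38.2       ]
at [ 496.  -157.9   38.4] [-3.141 -0.751  0.965] turn 3.552634153270253
[0, [3.0, -1.8, 2.9], [0.8, -0.02, -0.87]]
[0, [3.0, -1.7, 2.9], [0.8, -0.02, -0.87]]
[0, [3.0, -1.7, 2.9], [0.8, -0.02, -0.87]]
6.475 [-0.77  0.62  2.05  1.    0.93 -0.97] [ 4.74611188 -2.77783572  5.15040882] 0.13207892461021714
```

View pics/z3.png

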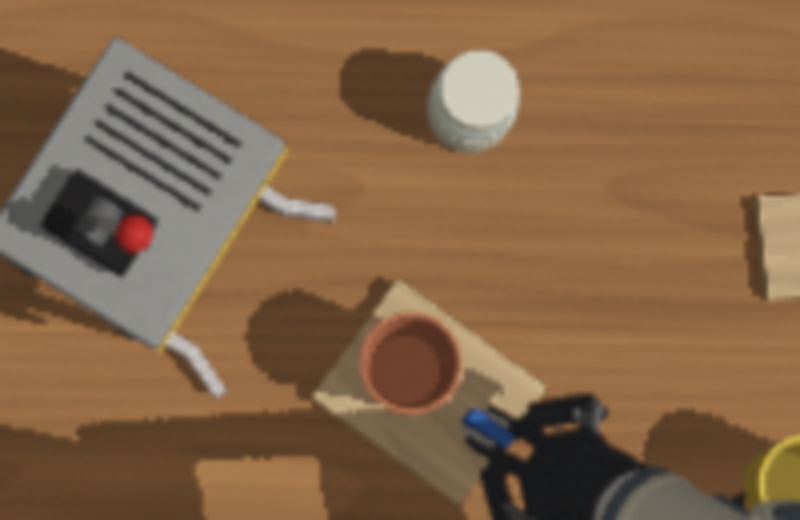

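The board is free of clutter and the cup is upright at (410,362). Board corners are at (400,282), (545,388), (314,395), (465,500), and flare tips at (335,214) and (222,393). Next is a relative fit in this same picture.

```bash
python3 - <<'E'
from h import *
np.set_printoptions(precision=3,suppress=True)
f=lambda p:np.array(p,float)/4-.375+np.array((250,110))
print(fit('top',f([(400,282),(314,395),(465,500),(545,388)]),18,[(75,-60),(75,60),(-75,60),(-75,-60)]))
F=atz('top',f([(335,214),(222,393)]),22);print(F,F.mean(0)[:2]+110*np.array([np.cos(1.027),np.sin(1.027)]),np.linalg.norm(F[0]-F[1]),np.arctan2(*(F[0]-F[1])[:2])-0)
print(fit('top',f([(117,38),(288,150),(160,350)]),176,[(89,-91),(-62,-91),(-62,91)]))
# TCP implied board
s=sense();y=s['tcp_rot'][2];print(s['eef_pos'][:2]+44*np.array([np.cos(y),np.sin(y)]),y)
# rails at side
E
```

```text
(array([ 522.067, -124.606]), np.float64(0.9645587474361265), array([[-3.178, -0.66 ],
       [ 1.225, -0.596],
       [ 4.005, -1.678],
       [-2.052,  2.933]]))
[[665.239 -43.389  22.   ]
 [516.45   45.513  22.   ]] [647.758  95.195] 173.32582972860448 2.109383339074858
(array([644.491,  94.446]), np.float64(1.0304758405309404), array([[ 0.145,  0.309],
       [-3.018,  1.382],
       [ 2.873, -1.69 ]]))
[ 521.118 -121.742] 0.9644251599846643
```

Emit:
{"method": "servo_tool", "body": {"rows": [[0, [2.8, -1.6, 2.7], [0.8, 0, -0.87]], [0, [3, -1.8, 2.9], [0.8, 0, -0.87]], [0, [3.2, -1.8, 3.1], [0.8, 0, -0.87]], [0, [0, 0, 0], [0, 0, 0]]]}}

```text
clock: 7.08
eef_pos: [498.8, -144.7, 38.4]
tcp_rot: [3.141, -0.751, 1.027]
contact_force: [4.1, -4.7, 8.6]
opening: 0.136
```

```bash
python3 p1.py -120 0 -0.5 12
```

```text
[583.41338943  -4.69008126] [560.62655246 -42.37907924  38.2       ]
at [ 498.8 -144.7   38.4] [ 3.141 -0.751  1.027] turn 0.0721880046440331
[0, [7.3, -0.0, 6.8], [0.0, -0.0, 0.0]]
[0, [7.3, -0.0, 6.8], [0.0, -0.0, 0.0]]
[0, [7.3, -0.0, 6.8], [0.0, -0.0, 0.0]]
[0, [7.3, -0.0, 6.8], [0.0, -0.0, 0.0]]
[0, [7.3, -0.0, 6.8], [0.0, -0.0, 0.0]]
[0, [7.3, -0.0, 6.8], [0.0, -0.0, 0.0]]
[0, [7.3, -0.0, 6.8], [0.0, -0.0, 0.0]]
[0, [7.3, -0.0, 6.8], [0.0, -0.0, 0.0]]
[0, [7.3, -0.0, 6.8], [0.0, -0.0, 0.0]]
[0, [7.3, -0.0, 6.8], [0.0, -0.0, 0.0]]
[0, [7.3, -0.0, 6.8], [0.0, -0.0, 0.0]]
[0, [7.3, -0.0, 6.8], [0.0, -0.0, 0.0]]
7.075 [-0.74  0.63  2.03  0.97  0.95 -0.98] [ 4.12224769 -4.70110061  8.60277545] 0.13629239986722522
```

Emit:
{"method": "servo_tool", "body": {"rows": [[0, [3.5, 0, 3.3], [0, 0, 0]], [0, [7.3, 0, 6.8], [0, 0, 0]], [0, [8, 0, 7.5], [0, 0, 0]], [0, [8, 0, 7.5], [0, 0, 0]], [0, [8, 0, 7.5], [0, 0, 0]], [0, [8, 0, 7.5], [0, 0, 0]], [0, [7.3, 0, 6.8], [0, 0, 0]], [0, [4, 0, 3.7], [0, 0, 0]]]}}

```text
clock: 8.07
eef_pos: [536.2, -80.9, 38.4]
tcp_rot: [-3.142, -0.751, 1.027]
contact_force: [-5.4, -10.6, 15.6]
opening: 0.132
```

```bash
python3 p1.py -60 0 -0.5 10; python3 - <<'E'
from h import *
t=snap('top','t4');q=snap('side','s4')
a=cv2.resize(t[120:220,240:390],None,fx=4,fy=4,interpolation=cv2.INTER_CUBIC)
cv2.imwrite('pics/z4.png',a)
E
```

```text
[614.45669472  46.65495937] [591.66985774   8.96596139  38.2       ]
at [536.2 -80.9  38.4] [-3.142 -0.751  1.027] turn 0.05706010893420265
[0, [7.7, 0.1, 7.2], [-0.0, -0.01, 0.0]]
[0, [7.7, 0.1, 7.2], [-0.0, -0.01, 0.0]]
[0, [7.7, 0.1, 7.2], [-0.0, -0.01, 0.0]]
[0, [7.7, 0.1, 7.2], [-0.0, -0.01, 0.0]]
[0, [7.7, 0.1, 7.2], [-0.0, -0.01, 0.0]]
[0, [7.7, 0.1, 7.2], [-0.0, -0.01, 0.0]]
[0, [7.7, 0.1, 7.2], [-0.0, -0.01, 0.0]]
[0, [7.7, 0.1, 7.2], [-0.0, -0.01, 0.0]]
[0, [7.7, 0.1, 7.2], [-0.0, -0.01, 0.0]]
[0, [7.7, 0.1, 7.2], [-0.0, -0.01, 0.0]]
8.075 [-0.6   0.62  2.05  1.08  0.88 -0.95] [ -5.39327058 -10.5677454   15.59085701] 0.13218747735263445
```

View pics/z4.png

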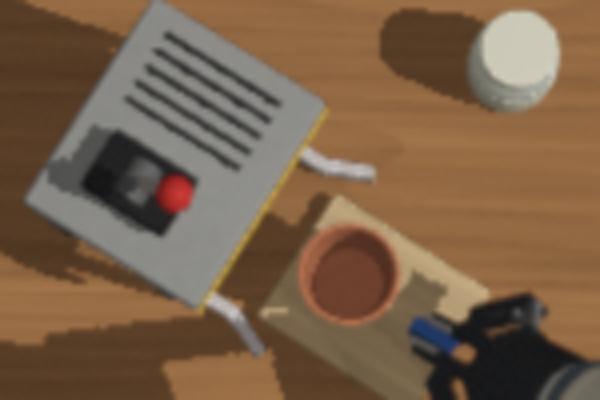

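Emit:
{"method": "servo_tool", "body": {"rows": [[0, [4.3, 0.3, 3], [0, 0, 0]], [0, [7.3, 0.3, 6.5], [0, 0, 0]], [0, [8, 0.3, 7.3], [0, 0, 0]], [0, [8, 0.3, 7.5], [0, 0, 0]], [0, [8, 0, 7.5], [0, 0, 0]], [0, [8, 0, 7.5], [0, 0, 0]], [0, [7.3, 0, 6.8], [0, 0, 0]], [0, [4, 0, 3.7], [0, 0, 0]]]}}

```text
clock: 9.18
eef_pos: [574.6, -17.3, 38.4]
tcp_rot: [-3.139, -0.751, 1.026]
contact_force: [-3.9, -5.0, 5.0]
opening: 0.135
```

```bash
python3 p1.py 0 0 -0.5 10
```

```text
[645.5  98. ] [622.71316302  60.31100201  38.2       ]
at [574.6 -17.3  38.4] [-3.139 -0.751  1.026] turn 0.14238786590243543
[0, [6.7, 0.1, 6.2], [-0.01, -0.0, -0.0]]
[0, [6.7, 0.1, 6.2], [-0.01, -0.0, -0.0]]
[0, [6.7, 0.1, 6.2], [-0.01, -0.0, -0.0]]
[0, [6.7, 0.1, 6.2], [-0.01, -0.0, -0.0]]
[0, [6.7, 0.1, 6.2], [-0.01, -0.0, -0.0]]
[0, [6.7, 0.1, 6.2], [-0.01, -0.0, -0.0]]
[0, [6.7, 0.1, 6.2], [-0.01, -0.0, -0.0]]
[0, [6.7, 0.1, 6.2], [-0.01, -0.0, -0.0]]
[0, [6.7, 0.1, 6.2], [-0.01, -0.0, -0.0]]
[0, [6.7, 0.1, 6.2], [-0.01, -0.0, -0.0]]
9.175 [-0.45  0.62  2.05  1.18  0.82 -0.9 ] [-3.8848993  -4.96130999  4.97363306] 0.1351447201703031
```

Emit:
{"method": "servo_tool", "body": {"rows": [[0, [4, 0, 3.7], [0, 0, 0]], [0, [7.3, 0, 6.8], [0, 0, 0]], [0, [7.3, 0, 6.8], [0, 0, 0]], [0, [7.3, 0, 6.8], [0, 0, 0]], [0, [7.3, 0, 6.8], [0, 0, 0]], [0, [6, 0, 5.6], [0, 0, 0]], [0, [4, 0, 3.7], [0, 0, 0]]]}}

```text
clock: 10.05
eef_pos: [605.2, 33.1, 38.4]
tcp_rot: [-3.139, -0.751, 1.026]
contact_force: [-2.5, -4.1, 2.6]
opening: 0.128
```

```bash
python3 p1.py 0 0 -0.5 6
```

```text
[645.5  98. ] [622.71316302  60.31100201  38.2       ]
at [605.2  33.1  38.4] [-3.139 -0.751  1.026] turn 0.13479819996142342
[0, [3.9, 0.2, 3.7], [-0.02, -0.0, -0.01]]
[0, [3.9, 0.2, 3.7], [-0.02, -0.0, -0.01]]
[0, [3.9, 0.2, 3.7], [-0.02, -0.0, -0.01]]
[0, [3.9, 0.2, 3.7], [-0.02, -0.0, -0.01]]
[0, [3.9, 0.2, 3.7], [-0.02, -0.0, -0.01]]
[0, [3.9, 0.2, 3.7], [-0.02, -0.0, -0.01]]
10.05 [-0.34  0.63  2.03  1.25  0.78 -0.86] [-2.52525552 -4.12247436  2.57876713] 0.12797796043097923
```

Emit:
{"method": "servo_tool", "body": {"rows": [[0, [3, 0, 2.8], [0, 0, 0]], [0, [4, 0, 3.7], [0, 0, 0]], [0, [4, 0, 3.7], [0, 0, 0]], [0, [4, 0, 3.7], [0, 0, 0]], [0, [2.5, 0, 2.3], [0, 0, 0]]]}}

```text
clock: 10.68
eef_pos: [617.8, 53.6, 38.5]
tcp_rot: [-3.139, -0.751, 1.026]
contact_force: [-1.9, -2.3, -1.0]
opening: 0.132
```

Emit:
{"method": "servo_tool", "body": {"rows": [[0, [1.5, 0, 1.4], [0, 0, 0]], [0, [1.5, 0, 1.4], [0, 0, 0]]]}}

```text
clock: 10.92
eef_pos: [619.9, 56.9, 38.5]
tcp_rot: [-3.139, -0.751, 1.026]
contact_force: [-1.2, -1.7, -3.0]
opening: 0.136
```

Emit:
{"method": "servo_tool", "body": {"rows": [[0, [1.1, 0, 1], [0, 0, 0]], [0, [1.1, 0, 1], [0, 0, 0]]]}}

```text
clock: 11.18
eef_pos: [621.5, 59.3, 38.6]
tcp_rot: [-3.139, -0.751, 1.026]
contact_force: [-1.0, -1.5, -3.1]
opening: 0.132
```

Emit:
{"method": "servo_tool", "body": {"rows": [[0, [1.1, 0, 1], [0, 0, 0]], [0, [0.7, 0, 0.7], [0, 0, 0]]]}}

```text
clock: 11.42
eef_pos: [622.9, 60.9, 38.6]
tcp_rot: [-3.14, -0.75, 1.026]
contact_force: [-4.1, -10.6, 0.2]
opening: 0.136
```

Emit:
{"method": "servo_tool", "body": {"rows": [[0, [0.7, 0, 0.7], [0, 0, 0]], [0, [0.7, 0, 0.7], [0, 0, 0]]]}}

```text
clock: 11.68
eef_pos: [624.0, 60.8, 38.4]
tcp_rot: [3.14, -0.748, 1.027]
contact_force: [-10.2, -24.9, 6.6]
opening: 0.134
```

```bash
python3 p1.py 0 0 -0.5 1; python3 - <<'E'
from h import *
t=snap('top','t5');q=snap('side','s5')
a=cv2.resize(q[155:275,215:335],None,fx=5,fy=5,interpolation=cv2.INTER_CUBIC)
cv2.imwrite('pics/z5.png',a)
E
```

```text
[645.5  98. ] [622.71316302  60.31100201  38.2       ]
at [624.   60.8  38.4] [ 3.14  -0.748  1.027] turn 0.16319656383825049
[0, [-0.9, -0.9, -0.6], [0.09, 0.14, -0.02]]
11.675 [-0.27  0.63  2.01  1.29  0.75 -0.83] [-10.17167764 -24.91503757   6.63100692] 0.13363322083982224
```

View pics/z5.png

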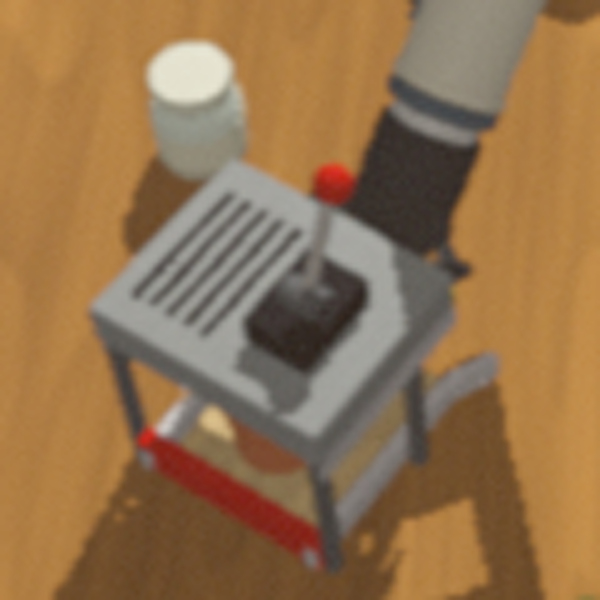

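The board is against the red stop: about 27 N along the rails at the expected home position, with the cup upright behind the rails. I'll relax the push, release and back out along the tool axis.

Emit:
{"method": "servo_tool", "body": {"rows": [[0, [-0.8, 0, -0.7], [0, 0, 0]], [0, [0, 0, 0], [0, 0, 0]], [20, [0, 0, 0], [0, 0, 0]], [40, [0, 0, 0], [0, 0, 0]], [45, [0, 0, 0], [0, 0, 0]], [45, [0, 0, 0], [0, 0, 0]]]}}

```text
clock: 12.52
eef_pos: [623.4, 62.4, 38.8]
tcp_rot: [-3.139, -0.751, 1.026]
contact_force: [-0.4, 0.8, 1.2]
opening: 0.529
```

Emit:
{"method": "servo_tool", "body": {"rows": [[45, [0, 0, -5], [0, 0, 0]], [45, [0, 0, -12], [0, 0, 0]], [45, [0, 0, -20], [0, 0, 0]], [45, [0, 0, -25], [0, 0, 0]], [45, [0, 0, -25], [0, 0, 0]], [45, [0, 0, -25], [0, 0, 0]], [30, [0, 0, -25], [0, 0, 0]], [0, [0, 0, -25], [0, 0, 0]]]}}

```text
clock: 13.52
eef_pos: [565.6, -33.5, 158.2]
tcp_rot: [-3.14, -0.751, 1.026]
contact_force: [-0.7, -0.0, -0.1]
opening: 0.15
```

```bash
python3 - <<'E'
from h import *
np.set_printoptions(precision=2,suppress=True)
s=sense();print(s['clock'],s['qpos'],s['eef_pos'],s['tcp_rot'],s['contact_force'],s['opening'])
t=snap('top','t6');q=snap('side','s6')
a=cv2.resize(t[110:200,240:350],None,fx=4,fy=4,interpolation=cv2.INTER_CUBIC)
b=cv2.resize(q[165:255,220:310],None,fx=4,fy=4,interpolation=cv2.INTER_CUBIC)
cv2.imwrite('pics/z6.png',np.hstack([a,b]))
E
```

```text
13.525 [-0.49  0.4   2.02  0.98  0.96 -0.63] [565.61 -33.51 158.22] [-3.14 -0.75  1.03] [-0.73 -0.03 -0.09] 0.15019696363782342
```

View pics/z6.png

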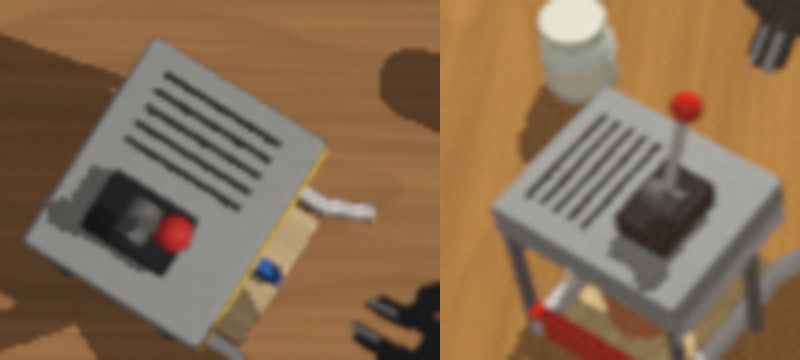

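The board is home, with its blue fin at the mouth (268,270) and the gripper clear. The red ball is at (175,233) in the top half and (246,106) in the side half. The shaft base is near (140,215) and (227,190).

```bash
python3 - <<'E'
from h import *
np.set_printoptions(precision=1,suppress=True)
T=lambda p:np.array([p],float)/4-.375+np.array((240,110)); S=lambda p:np.array([p],float)/4-.375+np.array((220,165))
H=np.array([646,99.5]);y=1.027;c,s=np.cos(y),np.sin(y)
def tri(pt,ps):
    o1,d1=ray('top',T(pt));o2,d2=ray('side',S(ps)); o1=o1+[.7,5,0];o2=o2+[0,-4.5,0]
    k=np.linalg.lstsq(np.c_[d1[0],-d2[0]],o2-o1,rcond=None)[0];p=(o1+d1[0]*k[0]+o2+d2[0]*k[1])/2
    d=p[:2]-H;return p,np.array([c*d[0]+s*d[1],-s*d[0]+c*d[1],p[2]]),np.linalg.norm(o1+d1[0]*k[0]-o2-d2[0]*k[1])
print('ball',tri((175,233),(247,106)));print('base',tri((140,217),(227,188)))
P=atz('top',np.vstack([T((318,225)),T((235,342))]),18)[:,:2]+[-1,2.9]-H;print('rear edge hood',P@np.array([[c,-s],[s,c]]))
E
```

```text
ball (array([607.6, 103.2, 283.2]), array([-16.7,  34.8, 283.2]), np.float64(1.6807761045900997))
base (array([626.2, 133.6, 220. ]), array([ 18.9,  34.6, 220. ]), np.float64(4.683441742634218))
rear edge hood [[-75.5 -55.9]
 [-69.9  61.8]]
```

```bash
cat > p2.py <<'E'
from h import *
import sys
l=[float(v) for v in sys.argv[1:4]]; p,r=tcp((646,99.5),1.027,.7505,l); plan(p,r,int(sys.argv[4]),0)
s=sense();d=s['eef_pos'][:2]-[646,99.5];c,q=np.cos(1.027),np.sin(1.027);print('hood',c*d[0]+q*d[1],-q*d[0]+c*d[1],s['eef_pos'][2],s['clock'],s['qpos'].round(2),s['contact_force'])
E
python3 p2.py -80 34.8 247 5
```

```text
at [566.6 -34.5 159.2] [ 3.139 -0.751  1.027] turn 0.12432900747392832
[0, [23.1, -7.2, -2.5], [0.02, -0.0, 0.0]]
[0, [23.1, -7.2, -2.5], [0.02, -0.0, 0.0]]
[0, [23.1, -7.2, -2.5], [0.02, -0.0, 0.0]]
[0, [23.1, -7.2, -2.5], [0.02, -0.0, 0.0]]
[0, [23.1, -7.2, -2.5], [0.02, -0.0, 0.0]]
hood -155.7295644209987 -1.3701620102494587 159.16875882196373 13.625 [-0.49  0.4   2.02  0.98  0.96 -0.63] [ 0.9643136  -0.16896865  0.41653203]
```

Then forward 50 mm, just short of the lever.

Emit:
{"method": "servo_tool", "body": {"rows": [[0, [23, -7.2, -2.5], [0, 0, 0]], [0, [23, -7.2, -2.5], [0, 0, 0]], [0, [23, -7.2, -2.5], [0, 0, 0]], [0, [23, -7.2, -2.5], [0, 0, 0]], [0, [23, -7.2, -2.5], [0, 0, 0]], [0, [12, 0, 11], [0, 0, 0]], [0, [12, 0, 11], [0, 0, 0]], [0, [8, 0, 7], [0, 0, 0]]]}}

```text
clock: 14.62
eef_pos: [597.3, 88.5, 244.4]
tcp_rot: [-3.138, -0.751, 1.025]
contact_force: [-0.2, -0.6, -0.6]
opening: 0.002
```

```bash
python3 p2.py 40 34.8 247 8; python3 - <<'E'
from h import *
t=snap('top','t7');q=snap('side','s7')
a=cv2.resize(t[110:200,240:350],None,fx=4,fy=4,interpolation=cv2.INTER_CUBIC)
b=cv2.resize(q[145:235,240:330],None,fx=4,fy=4,interpolation=cv2.INTER_CUBIC)
cv2.imwrite('pics/z7.png',np.hstack([a,b]))
E
```

```text
at [597.3  88.5 244.4] [-3.138 -0.751  1.025] turn 0.1713213748178185
[0, [7.0, 0.2, 6.1], [-0.02, -0.0, -0.01]]
[0, [7.0, 0.2, 6.1], [-0.02, -0.0, -0.01]]
[0, [7.0, 0.2, 6.1], [-0.02, -0.0, -0.01]]
[0, [7.0, 0.2, 6.1], [-0.02, -0.0, -0.01]]
[0, [7.0, 0.2, 6.1], [-0.02, -0.0, -0.01]]
[0, [7.0, 0.2, 6.1], [-0.02, -0.0, -0.01]]
[0, [7.0, 0.2, 6.1], [-0.02, -0.0, -0.01]]
[0, [7.0, 0.2, 6.1], [-0.02, -0.0, -0.01]]
hood -34.62883569335867 36.01504769603154 244.4029671674467 14.625 [-0.23  0.24  1.99  0.97  0.91 -0.31] [-0.17997105 -0.5772554  -0.57776963]
```

View pics/z7.png

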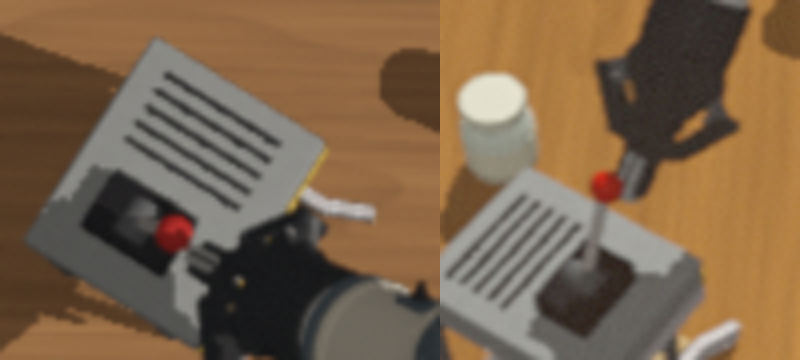

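The closed fingertips at (205,258) line up with the red ball at (175,233), just on its mouth side. Now I push.

Emit:
{"method": "servo_tool", "body": {"rows": [[0, [7, 0, 6], [0, 0, 0]], [0, [7, 0, 6.1], [0, 0, 0]], [0, [7, 0, 6.1], [0, 0, 0]], [0, [7, 0, 6.1], [0, 0, 0]], [0, [7, 0, 6.2], [0, 0, 0]], [0, [7, 0, 6.3], [0, 0, 0]]]}}

```text
clock: 15.48
eef_pos: [626.2, 135.9, 247.2]
tcp_rot: [-3.139, -0.751, 1.026]
contact_force: [0.4, -1.0, -0.6]
opening: 0.0
```

Emit:
{"method": "servo_tool", "body": {"rows": [[0, [4, 0, 3.7], [0, 0, 0]], [0, [4, 0, 3.7], [0, 0, 0]], [0, [3, 0, 2.8], [0, 0, 0]]]}}

```text
clock: 15.85
eef_pos: [633.7, 148.5, 247.1]
tcp_rot: [-3.139, -0.751, 1.026]
contact_force: [0.1, -1.1, 0.0]
opening: 0.0
```

```bash
python3 p2.py 40 34.8 247 1; python3 - <<'E'
from h import *
grab_frame('top');
for c in('top','side'):
    im=snap(c,c+'8'); m=cv2.inRange(im,(0,0,130),(70,70,255)); n,l,st,ce=cv2.connectedComponentsWithStats(m)
    print(c,[(st[i,4],ce[i].round(1)) for i in range(1,n) if st[i,4]>8])
    im=cv2.imread(f'pics/{c[0]}7.png'); m=cv2.inRange(im,(0,0,130),(70,70,255)); n,l,st,ce=cv2.connectedComponentsWithStats(m)
    print('before',[(st[i,4],ce[i].round(1)) for i in range(1,n) if st[i,4]>8])
E
```

```text
at [633.7 148.5 247.1] [-3.139 -0.751  1.026] turn 0.11505541560657914
[0, [3.2, 1.1, 3.1], [-0.1, -0.03, -0.05]]
hood 35.51538046749666 35.87185915887617 247.0964210263513 15.85 [-0.1   0.28  1.94  0.98  0.84 -0.22] [ 5.18237411e-02 -1.09538884e+00  9.94000163e-04]
top [(np.int32(31), array([121.1, 162.8])), (np.int32(32), array([261.2, 152.3])), (np.int32(20), array([135.2, 188.2]))]
before [(np.int32(28), array([120.8, 162.2])), (np.int32(24), array([284.3, 166.4])), (np.int32(13), array([133.5, 185.2]))]
side [(np.int32(37), array([265.7, 207.4])), (np.int32(140), array([260.2, 251.9])), (np.int32(20), array([285.5, 388. ]))]
before [(np.int32(37), array([280.6, 191.4])), (np.int32(148), array([260.3, 251.9])), (np.int32(10), array([280.5, 390.8]))]
```

Emit:
{"method": "servo_tool", "body": {"rows": [[0, [2.2, 0, 2], [0, 0, 0]], [0, [2.2, 0, 2], [0, 0, 0]]]}}

```text
clock: 16.25
eef_pos: [636.5, 152.8, 246.9]
tcp_rot: [-3.14, -0.75, 1.026]
contact_force: [-9.7, -15.1, 4.0]
opening: -0.001
```

Emit:
{"method": "servo_tool", "body": {"rows": [[0, [1.5, 0, 1.4], [0, 0, 0]], [0, [1.5, 0, 1.4], [0, 0, 0]]]}}

```text
clock: 16.5
eef_pos: [637.5, 153.6, 246.3]
tcp_rot: [3.141, -0.746, 1.027]
contact_force: [-30.4, -41.5, 19.7]
opening: 0.006
```

Emit:
{"method": "servo_tool", "body": {"rows": [[0, [1.5, 0, 1.4], [0, 0, 0]], [0, [1, 0, 0.9], [0, 0, 0]]]}}

```text
clock: 16.75
eef_pos: [638.0, 154.2, 245.9]
tcp_rot: [3.14, -0.743, 1.028]
contact_force: [-45.2, -59.2, 30.7]
opening: 0.0
```

The lever is at its end stop. Backing off.

Emit:
{"method": "servo_tool", "body": {"rows": [[0, [-5, 0, -4.7], [0, 0, 0]], [0, [-8, 0, -12], [0, 0, 0]], [0, [-12, 0, -20], [0, 0, 0]], [0, [-12, 0, -30], [0, 0, 0]], [0, [-12, 0, -35], [0, 0, 0]], [0, [-12, 0, -35], [0, 0, 0]], [0, [-12, 0, -35], [0, 0, 0]], [0, [0, 0, 0], [0, 0, 0]]]}}

```text
clock: 17.75
eef_pos: [552.8, 12.0, 324.6]
tcp_rot: [3.14, -0.752, 1.026]
contact_force: [0.1, 0.1, -0.2]
opening: -0.001
```

Emit:
{"method": "servo_tool", "body": {"rows": [[0, [0, 0, -30], [0, 0, 0]], [0, [0, 0, -30], [0, 0, 0]], [0, [0, 0, -30], [0, 0, 0]], [0, [0, 0, 0], [0, 0, 0]], [0, [0, 0, 0], [0, 0, 0]]]}}

```text
clock: 18.38
eef_pos: [520.9, -38.2, 387.9]
tcp_rot: [-3.138, -0.751, 1.025]
contact_force: [1.1, -0.7, 0.4]
opening: -0.001
```

```bash
python3 - <<'E'
from h import *
s=sense();print(s['clock'],s['eef_pos'],s['contact_force'])
ims={c:snap(c,c+'9') for c in('top','side')}
for c,im in ims.items():
    m=cv2.inRange(im,(0,0,130),(70,70,255)); n,l,st,ce=cv2.connectedComponentsWithStats(m)
    print(c,[(st[i,4],ce[i].round(1)) for i in range(1,n) if st[i,4]>8])
a=cv2.resize(ims['top'][110:210,240:340],None,fx=4,fy=4,interpolation=cv2.INTER_CUBIC)
b=cv2.resize(ims['side'][175:275,220:320],None,fx=4,fy=4,interpolation=cv2.INTER_CUBIC)
cv2.imwrite('pics/z9.png',np.hstack([a,b]))
E
```

```text
18.375 [520.90757111 -38.24006678 387.87795324] [ 1.11069263 -0.69913901  0.40272841]
top [(np.int32(54), array([259.2, 153. ])), (np.int32(26), array([120.7, 162. ]))]
side [(np.int32(39), array([265., 209.])), (np.int32(150), array([260.3, 252. ])), (np.int32(12), array([283.5, 389.2]))]
```

View pics/z9.png

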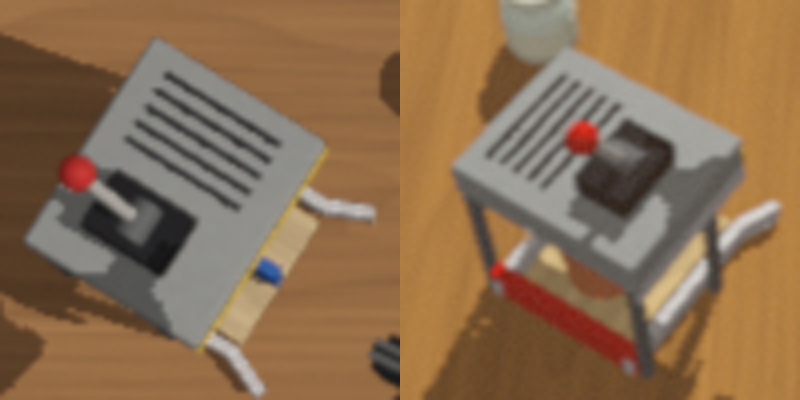

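The last picture shows the lever leaning inward with its ball at (78,173), the board home with its fin at (268,270), and the gripper clear. The cup is upright behind the stop. Handing in.

```bash
python3 -c "from rig import *; print(sign_off())"
```

```text
the job is handed in; nothing more can be done
None
```

I slid the board with the cup standing on it into the hood until it met the red stop. I then backed the tool out and pushed the heater switch over to its inward end stop. The job was handed in at about 18 s of the 48 s allowed.

**Board:** the push rose to about 27 N along the rails within about 1 mm of the home position I had worked out. After release I measured the rear edge once, at -75.5 and -69.9 mm at its two ends (-75 expected). The blue fin is at the mouth.

**Cup:** in the last side picture it stands upright under the canopy. I did not measure its exact spot on the board.

**Switch:** the lever hit its end stop at about 80 N of wrist force. Its red ball stayed on the inward side after the tool withdrew. I judged this from the pictures and the force, because the joint value cannot be read.

**Robot:** it ended clear of everything, with about 1 N of residual force reading. The jar, bottle and brick were never approached.

**Disagreement:** the two cameras differed by 7–10 mm in y. I averaged them and used the known gripper position, the flares and the contact with the stop to settle it.

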